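# Seat the stencil plate on the stamping board's pins and stand the stamp in its window

## Task

Take the aluminium stencil plate by its black grip, lay it on the grey stamping board and slide it gently until its two slots drop over the board's two pins and it lies flat on the board. Then stand the wooden rubber stamp upright in the plate's window, down on the board, and let go. Be gentle with plate and stamp, and do not disturb the coffee mug.

Things in the scene. Friction and masses are not known exactly. Their poses are not given: they have to be found in the camera images.
- board: Fixed grey stamping board, 200 (x) x 190 (y) x 12 mm, with a white card fixed flat on it. Origin at the centre of its underside on the desk, z up, x away from the robot. A small black clamp knob at its +y edge projects 16 mm and need not be touched.
- pin_zone (a point): Point on the board's top, 43 mm along its x from its centre, midway between two black slots along x, 7 mm from their near ends. Two rigid steel pins (7 mm thick, bevelled tips, 6 mm tall) stand in them, 40 mm to either side (y). Both pins have been clamped together at the same x, anywhere from 0 to 24 mm beyond this point, anew each time; where is not measured: feel for it.
- template: Loose aluminium stencil plate lying flat, 156 (x) x 150 (y) x 5 mm, about 0.25 kg; origin at the centre of its underside, z up. Its x must point like the board's. Laid with the slots short of the pins it slopes, resting on pin tips and near edge; with both slots over the pins it falls flat by its own weight unless held up: origin 12 mm above the board's, locked against sliding.
- template_grip (a point): Middle of the plate's black upright grip bar, 12 mm thick (plate x), 60 mm long (plate y), at plate x = -52, y = 0 mm. The bar reaches from 5 to 33 mm above the plate's underside; this point is 22 mm above it.
- template_slots (a point): Point on the plate's top midway between its two through slots, at plate x = +45, y = 0 mm. Each slot is 9 mm along x and 13 mm along y, centred 40 mm to either side (y) of this point.
- template_window (a point): Centre of the plate's open window for the stamp, at the underside, plate x = -8, y = 0 mm; 35 mm along x and 71 mm along y, right through the plate.
- rubber_stamp: Loose wooden rubber stamp standing upright, about 60 g: foot 28 (x) x 64 (y) x 18 mm, turned knob up to 28 mm across on its middle from 18 to 69 mm high; origin at the centre of its underside, z up. Goes into the window long side along long side, either way round; down on the board its origin is 12 mm above the board's.
- coffee_mug: Loose white coffee mug, 82 x 118 x 94 mm, behind the board; origin at the centre of its underside. A bystander.
Not all that is in view belongs to the job. There is more than one size of the rubber_stamp; the job needs the middle-sized.

How it is judged (in metres and radians):
On the way:
1. the plate lies flat on the board with its slots over the pins (z of template in the frame of board between 0.01 and 0.0138 m and angle between template's own z axis and vertical below 0.02 rad and x of template in the frame of board between -0.006 and 0.027 m and y of template in the frame of board between -0.006 and 0.006 m and angle between the x axis of template and the x axis of board, either way round below 0.06 rad), for 0.3 s.
At the end, for the whole second after the job is handed in: The plate lies flat on the board (underside within 2 mm of the board's top, tilt under 0.02 rad, same heading as the board) with both slots over the pins; the stamp stands upright inside the plate's window with its foot down on the board (within 2 mm); both are at rest and released (all of step 1 and z of rubber_stamp in the frame of board between 0.01 and 0.0138 m and x of rubber_stamp in the frame of template between -0.014 and -0.002 m and y of rubber_stamp in the frame of template between -0.006 and 0.006 m and angle between rubber_stamp's own z axis and vertical below 0.03 rad and linear speed of each of template, rubber_stamp below 0.01 m/s); the robot touches nothing.
It fails at once if the plate is pressed on the board or against its pins with more than 25 N (contact force between template and board above 25 N).
It fails at once if the stamp is pressed or dropped on the board or plate with more than 25 N (contact force between rubber_stamp and board above 25 N or contact force between rubber_stamp and template above 25 N).
It fails at once if the coffee mug is moved by more than 30 mm (distance of coffee_mug from where it was at the start of the episode above 0.03 m).
It also fails if it takes over 58 s, if anything falls off the work surface, if the arm or the gripper's body presses on something with over 40 N, if the wrist force passes 120 N, or if a joint passes its speed limit or range.

## Robot

A 6-joint arm with a two-finger parallel gripper is mounted at the origin on a cart in front of the work surface, level with it; the furniture and walls round the work are solid. World frame = base frame: x ahead of the robot, y to its left, z up, the work surface at z = 0. Lengths are in m, angles in degrees, forces in N, time in s.
With the tool pointing down it reaches from about 0.4 to 0.825 m from the base axis. Payload 7 kg.
Tool frame: the origin (TCP) lies on the centre line of the jaws, within the pads' length; the fingertips stand 19 mm ahead of it and the grasp point (between the pads) is the TCP; z points along the fingers, y is the line along which they close (so a half turn about z gives the same grasp; the last joint's range is limited). The gripper opens to 88 mm and grips with 3 to 60 N. Pads are 19 mm wide; open, the fingers measure 130 mm over their backs; the gripper's body (78 mm by 193 mm) begins 47 mm behind the grasp point.
Start: joints at [-47.55, 20.546, 0.682, 0, -70.136, -16.507], TCP at [0.295, -0.607, 0.246] pointing down, gripper open.
Joint ranges: [-176.03, 176.03], [-82.01, 121.73], [-58.28, 71.71], [-173.87, 95.51], [-174.79, -0.11], [-173.66, 173.66]. Speed limits (degrees/s): [136.94, 136.94, 172.46, 180, 180, 180].

## Interface

Orientations are given as [roll, pitch, yaw] about the fixed x, y, z axes, in that order (R = Rz(yaw) Ry(pitch) Rx(roll)).
In Python, from plant import * gives the robot as it stands. The module is installed in compiled form; this text tells all that it offers.
- The arm moves only by the tool play_rows, never from a script. Its argument "deltas" is a list of rows, each a list of 6 numbers: the shift along the world's x, y, z scaled (see below), then the turn, a rotation vector about the world's x, y, z scaled (see below). A call has 1 to 10 rows; each row shifts and turns the commanded pose from where the row before left it; what a row does not reach is not made up. The controller multiplies each number of a shift by 800 mm and each number of a turn by 180 degrees. A row lasts 1/10 s, in which the tool goes at most 50 mm and 8.59 degrees, less where a joint would pass 70% of its speed; a pose out of reach is approached as far as the arm can. A call with a number of a shift or a turn outside -1 to 1 is refused whole. A call with a gripper value outside its range is refused whole. "gripper" is the gripper command: -1 is shut, 1 is fully open, values between are in proportion, set as the call begins (left out, the last holds). The fingers move at their own pace and stop on an object; the grip force is fixed at half the most. Time passes only in rows, so rows that do not move let the fingers close. It gives the time, the measured TCP pose, the force, the opening and the grip force at its end, in the units of the state.
- get_obs(): the state, without advancing time (a new reading comes with each control period).
- snapshot(name): name is "scene" or "top"; returns (picture, depth): 400x640x3 uint8, blue, green, red; 400x640 float32, m along the optical axis (not along the pixel's ray), 0 where there is no reading.
- camera_model(name): a dict with "fx", "fy", "cx", "cy" (pixels), "k1" (the pictures are not rectified: a ray, as slopes to the right and down, at radius r is drawn at 1 + k1 r^2 times it, then the intrinsics apply), "world_to_cam" (4x4, takes a point from world to camera coordinates). Camera axes: x right, y down, z forward; pixel columns grow to the right and rows downward; lengths in m; the calibration is good to about 2 mm. A picture is of the moment at which its call begins. camera_model takes no time and is no camera call.
- close_job(): hands the job in; it is judged then, once.
The state is a dict: "clock": time; "joint_pos": joint angles; "qvel": joint speeds; "tau": joint torques, N m; "tool_pos": TCP position; "orientation": TCP orientation; "force": force on the tool from outside, world axes, zero at the start; "moment": the same for the moment, N m; "opening": finger opening in m; "gripper_force": force on a finger pad.
Only numpy, scipy, OpenCV 4.12 (cv2) and the standard library are available. Lean on these libraries where they do the work, as an engineer would, in place of code of your own. Each camera call takes 0.05 s, during which the arm holds its last target. There are 200 camera calls.

## Working session

There is one attempt and no reset: what is moved stays moved. The work goes in short steps, Python scripts to look and compute and a tool call to move; the robot and the scene stay as the last step left them, time stands still between calls to the robot, and variables do not carry over. Pictures are saved under pics/ and viewed, at most 10 in all, crops included, and the job is handed in when it is done.

Besides the shell and the picture viewer there is one more tool, called after ">>>" in YAML: its name, and indented under it one key for each argument. play_rows: Moves the arm, as the interface text tells. Its arguments: {"type":"object","properties":{"deltas":{"type":"array","items":{"type":"array","items":{"type":"number","minimum":-1,"maximum":1}}},"gripper":{"type":"number"}},"required":["deltas"]}

```bash
mkdir -p pics; cat > h.py <<'E'
from plant import *
import numpy as np, cv2
def snap(n,tag):
    p,d=snapshot(n); cv2.imwrite(f'pics/{tag}.png',p); np.save(f'pics/{tag}.npy',d); return p,d
def rays(n,uv):
    c=camera_model(n); uv=np.atleast_2d(np.array(uv,float))
    q=(uv-[c['cx'],c['cy']])/[c['fx'],c['fy']]; s=q.copy()
    for _ in range(20): s=q/(1+c['k1']*(s**2).sum(1,keepdims=True))
    T=np.linalg.inv(np.array(c['world_to_cam'])); 
    return np.c_[s,np.ones(len(s))],T
def at_z(n,uv,z):
    s,T=rays(n,uv); D=s@T[:3,:3].T; o=T[:3,3]
    return o+D*((z-o[2])/D[:,2])[:,None]
def at_d(n,uv,d):
    s,T=rays(n,uv); return (s*np.reshape(d,(-1,1)))@T[:3,:3].T+T[:3,3]
def cloud(n,d):
    v,u=np.mgrid[:400,:640]; return at_d(n,np.c_[u.ravel(),v.ravel()],d.ravel()).reshape(400,640,3)
E
python3 - <<'E'
from h import *
a,da=snap('scene','s0'); b,db=snap('top','t0')
print(get_obs()); print(camera_model('top')); 
cv2.imwrite('pics/both.png',cv2.resize(np.vstack([a,b]),(800,1000))[:,:]) 
cv2.imwrite('pics/t0b.png',cv2.resize(b,(800,500)));cv2.imwrite('pics/s0b.png',cv2.resize(a,(800,500)))
E
```

```text
{'clock': 0.1, 'joint_pos': array([-4.75469313e+01,  2.05877694e+01,  6.40089405e-01, -1.51114307e-02,
       -7.01344595e+01, -1.65071760e+01]), 'qvel': array([-0.06940286, -0.08424151,  0.17181709, -0.01049225, -0.06945755,
        0.02667728]), 'tau': array([ 1.91098252e-04, -5.84162021e+01,  2.93753278e+01,  7.01547414e+00,
        1.01930840e-02, -6.24458335e-05]), 'tool_pos': array([ 0.29513208, -0.60663232,  0.24472775]), 'orientation': array([ 1.79917209e+02, -9.71958371e-03, -1.54059246e+02]), 'force': array([-0.31051606,  0.09122356,  0.2477636 ]), 'moment': array([ 0.027209  ,  0.04057526, -0.06127803]), 'gripper_force': 0.0, 'opening': 0.08762718327482165}
{'fx': 479.2051535813653, 'fy': 479.2051535813653, 'cx': 318.30107056920224, 'cy': 201.32955547850634, 'k1': -0.09054744065819134, 'world_to_cam': array([[ 0.00443924, -0.99995985,  0.00778427,  0.06088147],
       [-0.99659289, -0.00506514, -0.08232222,  0.57840719],
       [ 0.08235834, -0.0073923 , -0.99657536,  1.333721  ],
       [ 0.        ,  0.        ,  0.        ,  1.        ]])}
```

View pics/t0.png

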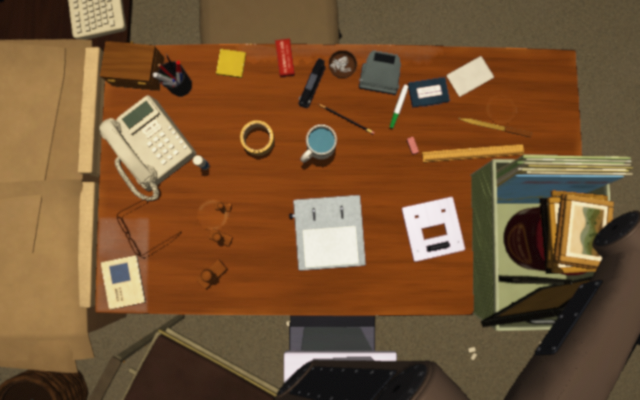

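View pics/s0.png

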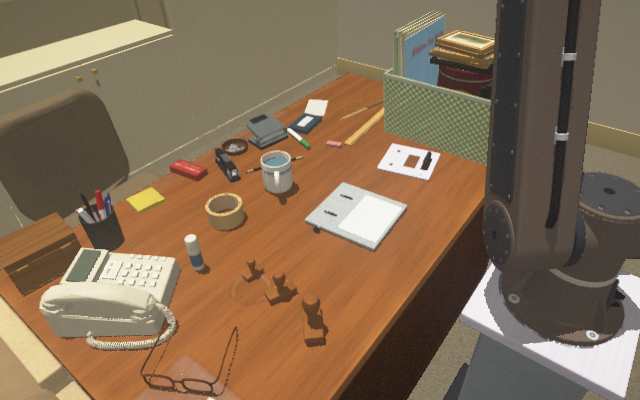

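The top view shows the board at about (330,232), the plate at (434,229) with its grip bar at (438,246), and the mug at (320,140). Three stamps are in view:
- Small: scene (253,268), top (225,208).
- Middle: scene (280,288), top (221,238).
- Large: scene (312,320), top (210,275).

The middle one should fit, and I'll confirm that in an enlarged crop with height measurements.

```bash
python3 - <<'E'
from h import *
b=cv2.imread('pics/t0.png'); a=cv2.imread('pics/s0.png')
c1=cv2.resize(b[185:285,285:475],None,fx=4.2,fy=4.2,interpolation=cv2.INTER_CUBIC)[:, :798]
cv2.imwrite('pics/c1.png',c1)
c2=cv2.resize(b[195:295,190:250],None,fx=6,fy=6,interpolation=cv2.INTER_CUBIC)
c3=cv2.resize(a[250:350,225:335],None,fx=4,fy=4,interpolation=cv2.INTER_CUBIC)
o=np.zeros((600,800,3),np.uint8); o[:600,:360]=c2; o[:400,360:800]=c3
cv2.imwrite('pics/c2.png',o)
for n,t in(('top','t0'),('scene','s0')):
    P=cloud(n,np.load(f'pics/{t}.npy')); np.save(f'pics/P{t}.npy',P)
    z=P[...,2]; 
    m=((z>.008)&(z<.12)&(P[...,0]>.25)&(P[...,0]<.85)&(abs(P[...,1])<.5)).astype(np.uint8)
    k,L,S,C=cv2.connectedComponentsWithStats(m)
    for i in range(1,k):
        if S[i,4]>25:
            q=P[L==i]; print(n,C[i].round(),S[i,4],q.min(0).round(3),q.max(0).round(3))
P=np.load('pics/Pt0.npy')
for u,v in((330,250),(320,225),(434,215),(438,246),(380,240),(221,238)): print(u,v,P[v,u].round(4))
E
```

```text
top [394. 118.] 88 [ 0.796 -0.168  0.008] [ 0.849 -0.142  0.022]
top [179. 149.] 1118 [0.656 0.381 0.008] [0.822 0.5   0.096]
top [257. 137.] 452 [0.714 0.193 0.009] [0.804 0.286 0.055]
top [320. 143.] 904 [0.686 0.016 0.01 ] [0.784 0.113 0.1  ]
top [412. 145.] 88 [ 0.723 -0.223  0.008] [ 0.769 -0.194  0.017]
top [478. 243.] 1660 [ 0.255 -0.385  0.008] [ 0.668 -0.373  0.12 ]
top [509. 199.] 193 [ 0.576 -0.5    0.014] [ 0.59  -0.414  0.119]
top [329. 233.] 4226 [ 0.384 -0.07   0.008] [0.595 0.147 0.022]
top [222. 206.] 109 [0.553 0.315 0.008] [0.576 0.361 0.051]
top [514. 239.] 737 [ 0.405 -0.5    0.008] [ 0.541 -0.467  0.12 ]
top [220. 237.] 237 [0.453 0.309 0.008] [0.498 0.376 0.072]
top [439. 246.] 124 [ 0.438 -0.321  0.008] [ 0.473 -0.248  0.041]
top [211. 274.] 416 [0.332 0.324 0.009] [0.411 0.404 0.096]
top [509. 276.] 35 [ 0.364 -0.498  0.008] [ 0.375 -0.447  0.08 ]
scene [436. 130.] 3344 [ 0.31  -0.387  0.008] [ 0.671 -0.368  0.12 ]
scene [303. 142.] 37 [ 0.796 -0.167  0.008] [ 0.849 -0.141  0.018]
scene [276. 171.] 1110 [0.686 0.019 0.008] [0.785 0.12  0.094]
scene [426. 160.] 82 [ 0.441 -0.307  0.01 ] [ 0.462 -0.245  0.035]
scene [357. 215.] 3381 [ 0.387 -0.068  0.008] [0.599 0.149 0.017]
scene [224. 210.] 932 [0.713 0.196 0.008] [0.808 0.289 0.05 ]
scene [193. 250.] 405 [0.672 0.382 0.009] [0.701 0.41  0.093]
scene [156. 269.] 1161 [0.655 0.427 0.008] [0.809 0.5   0.052]
scene [252. 269.] 230 [0.553 0.315 0.008] [0.577 0.364 0.05 ]
scene [279. 287.] 538 [0.454 0.31  0.008] [0.501 0.378 0.07 ]
scene [312. 318.] 882 [0.332 0.333 0.009] [0.415 0.408 0.091]
scene [232. 333.] 28 [0.463 0.462 0.009] [0.491 0.5   0.031]
330 250 [0.4408 0.0298 0.0136]
320 225 [0.5117 0.0584 0.0075]
434 215 [ 0.5419 -0.2714  0.0017]
438 246 [ 0.4529 -0.2725  0.038 ]
380 240 [ 0.4695 -0.1138  0.0028]
221 238 [0.4727 0.3314 0.0564]
```

View pics/c1.png

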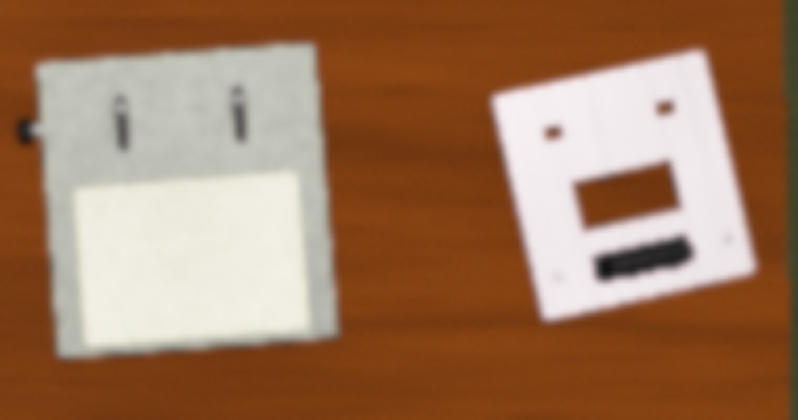

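View pics/c2.png

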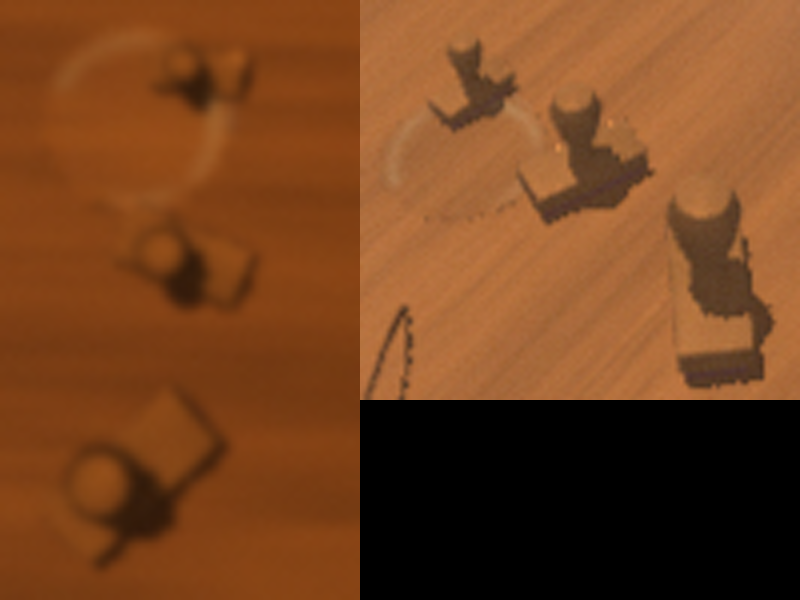

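The board's top-face corners, plate corners, window and slots are clear in the crop. The bright pin tips sit near the far ends of the black slots. The middle stamp, about 70 mm tall at around (0.475, 0.34), matches the 69 mm given. The small one measures 50 mm and the large one 95 mm. Next I'll compute poses.

```bash
cat > m.py <<'E'
from h import *
def fit(model,pts):
    A=model-model.mean(0);B=pts-pts.mean(0)
    U,S,V=np.linalg.svd(A.T@B); R=V.T@np.diag([1,np.linalg.det(V.T@U.T)])@U.T
    t=pts.mean(0)-R@model.mean(0); r=np.linalg.norm(model@R.T+t-pts,axis=1)
    return t,np.degrees(np.arctan2(R[1,0],R[0,0])),r
E
python3 - <<'E'
from m import *
cr=lambda L:np.array([285,185])+(np.array(L)+.5)/4.2-.5
bp=at_z('top',cr([(36,64),(315,43),(339,337),(57,357)]),.012)[:,:2]
t,a,r=fit(np.array([(100,95),(100,-95),(-100,-95),(-100,95)])/1e3,bp); print('board',t.round(4),a.round(2),(r*1e3).round(1))
R=lambda a:np.array([[np.cos(a),-np.sin(a)],[np.sin(a),np.cos(a)]])
for p in ((125,148),(242,141),(121,87),(237,80),(121,100),(238,92)):
    w=at_z('top',cr([p]),.014)[0,:2]; print(p,((w-t)@R(np.radians(a))*1e3).round(1))
pp=at_z('top',cr([(491,95),(706,49),(757,271),(543,321)]),.005)[:,:2]
t,a,r=fit(np.array([(78,75),(78,-75),(-78,-75),(-78,75)])/1e3,pp); print('plate',t.round(4),a.round(2),(r*1e3).round(1))
print('grip',(t+R(np.radians(a))@[-.052,0]).round(4))
wp=at_z('top',cr([(553,132),(665,107),(573,183),(668,162),(680,208),(585,229)]),.004)[:,:2];print('chk',((wp-t)@R(np.radians(a))*1e3).round(1))
for n,f in(('top','t0'),('scene','s0')):
    P=np.load(f'pics/P{f}.npy').reshape(-1,3)
    P=P[(P[:,0]>.43)&(P[:,0]<.525)&(P[:,1]>.29)&(P[:,1]<.4)]
    q=P[(P[:,2]>.005)&(P[:,2]<.024)]; print(n,len(q),cv2.minAreaRect((q[:,:2]*1000).astype(np.float32)))
    q=P[P[:,2]>.055]; print('knob',len(q),(q.min(0)+q.max(0))/2, q.max(0)-q.min(0))
E
```

```text
board [0.4913 0.0324] 4.49 [0.7 0.3 0.4 0.9]
(125, 148) [37.9 39.2]
(242, 141) [ 36.8 -40.2]
(121, 87) [79.4 38.9]
(237, 80) [ 78.3 -40. ]
(121, 100) [70.5 39.6]
(238, 92) [ 70.1 -40.1]
plate [ 0.5033 -0.2683] 12.47 [2.  1.9 1.2 1.7]
grip [ 0.4525 -0.2795]
chk [[ 45.1  40.4]
 [ 45.3 -39.7]
 [  8.1  34.8]
 [  8.  -33. ]
 [-24.5 -33.9]
 [-24.4  33.8]]
top 181 ((478.3125, 346.86773681640625), (101.778076171875, 88.05988311767578), 87.43365478515625)
knob 74 [0.47538186 0.34332696 0.06388292] [0.02211411 0.02551285 0.01707976]
scene 378 ((477.7371826171875, 343.91632080078125), (64.67228698730469, 30.061389923095703), 68.30455017089844)
knob 116 [0.47606739 0.34532116 0.06264895] [0.0234947  0.02500612 0.01407328]
```

>>> play_rows:
  deltas:
    - [0.0,0.0,0.04,0,0,0.0]
    - [0.0,0.0,0.04,0,0,0.0]
    - [0.025,0.05,0,0,0,0.047]
    - [0.025,0.05,0,0,0,0.047]
    - [0.025,0.05,0,0,0,0.047]
    - [0.025,0.05,0,0,0,0.047]
    - [0.025,0.05,0,0,0,0.047]
    - [0.025,0.05,0,0,0,0.047]
    - [0.025,0.05,0,0,0,0.047]
    - [0.022,0.059,0,0,0,0.047]
  gripper: 0.0

```text
clock: 1.1
tool_pos: [0.4532, -0.2786, 0.3092]
orientation: [180.0, 0.0, -86.1]
force: [0.9, 0.8, -0.9]
opening: 0.044
gripper_force: 0.0
```

>>> play_rows:
  deltas:
    - [-0.0009,-0.001,-0.05,0,0,0.024]
    - [0,0,-0.06,0,0,0.024]
    - [0,0,-0.06,0,0,0]
    - [0,0,-0.06,0,0,0]
    - [0,0,-0.06,0,0,0]
    - [0,0,-0.03,0,0,0]
    - [0,0,-0.02,0,0,0]
    - [0,0,-0.01,0,0,0]
    - [0,0,0,0,0,0]

```text
clock: 2.0
tool_pos: [0.4513, -0.2808, 0.0286]
orientation: [179.9, 0.1, -77.7]
force: [-0.3, -0.4, 0.9]
opening: 0.0441
gripper_force: 0.0
```

>>> play_rows:
  deltas:
    - [0,0,0,0,0,0]
    - [0,0,0,0,0,0]
    - [0,0,0,0,0,0]
    - [0,0,0,0,0,0]
    - [0,0,0,0,0,0]
    - [0,0,0,0,0,0]
  gripper: -1

```text
clock: 2.6
tool_pos: [0.4523, -0.281, 0.0301]
orientation: [-180.0, -0.0, -77.7]
force: [-1.3, 1.6, 6.0]
opening: 0.0116
gripper_force: 30.0
```

>>> play_rows:
  deltas:
    - [0,0,0.005,0,0,0]
    - [0,0,0.01,0,0,0]
    - [0,0,0.02,0,0,0]
    - [0,0,0.04,0,0,0]
    - [0,0,0.04,0,0,0]
    - [0,0,0,0,0,0]

```text
clock: 3.2
tool_pos: [0.4545, -0.2818, 0.1262]
orientation: [-179.6, -0.2, -77.7]
force: [0.1, -0.6, -2.2]
opening: 0.012
gripper_force: 30.0
```

>>> play_rows:
  deltas:
    - [-0.0029,0.02,0,0,0,-0.0044]
    - [-0.0029,0.04,0,0,0,-0.0044]
    - [-0.0029,0.045,0,0,0,-0.0044]
    - [-0.0029,0.05,0,0,0,-0.0044]
    - [-0.0029,0.05,0,0,0,-0.0044]
    - [-0.0029,0.05,0,0,0,-0.0044]
    - [-0.0029,0.05,0,0,0,-0.0044]
    - [-0.0029,0.04,0,0,0,-0.0044]
    - [-0.0029,0.025,0,0,0,-0.0044]
    - [-0.0029,0.015,0,0,0,-0.0044]

```text
clock: 4.2
tool_pos: [0.4282, 0.0285, 0.1214]
orientation: [180.0, 0.0, -85.6]
force: [0.3, -0.1, -2.2]
opening: 0.0119
gripper_force: 30.0
```

>>> play_rows:
  deltas:
    - [0,0,0,0,0,0]
    - [0,0,0,0,0,0]
    - [0,0,0,0,0,0]

```text
clock: 4.5
tool_pos: [0.4286, 0.0265, 0.1214]
orientation: [180.0, -0.0, -85.7]
force: [0.1, -0.1, -2.8]
opening: 0.0116
gripper_force: 30.0
```

```bash
python3 - <<'E'
from h import *
b,_=snap('top','t1'); o=get_obs(); print(o['tool_pos'],o['orientation'],o['force'])
a,_=snap('scene','s1')
c=np.zeros((600,800,3),np.uint8)
c[:300]=0
c1=cv2.resize(b[180:290,280:380],None,fx=4,fy=4,interpolation=cv2.INTER_CUBIC)
c2=cv2.resize(a[130:280,290:430],None,fx=2.8,fy=2.8,interpolation=cv2.INTER_CUBIC)
c[:440,:400]=c1;c[:420,400:792]=c2; cv2.imwrite('pics/c3.png',c[:440])
E
```

```text
[0.428634   0.0264091  0.12140426] [ 1.79971800e+02 -1.01021228e-02 -8.56984104e+01] [-0.0102898   0.37207473 -3.25584916]
```

View pics/c3.png

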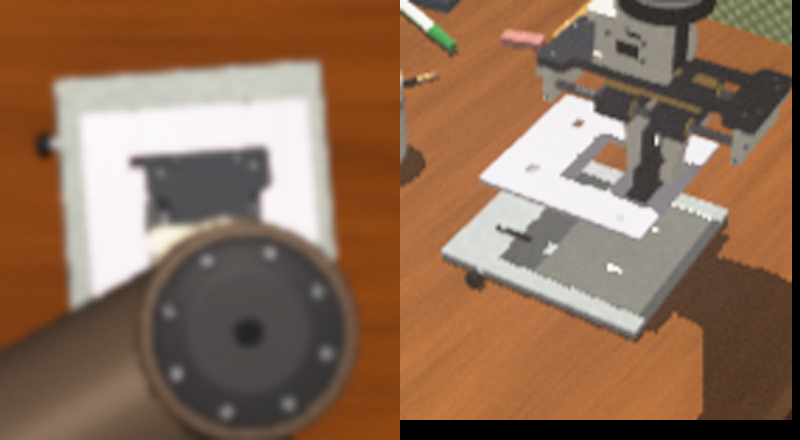

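The plate is held level over the board. In the top crop its far corners are at (80,113) and (308,97), so I'll check its lateral and heading alignment from those.

```bash
python3 - <<'E'
from m import *
cr=np.array([280,180])+(np.array([(80,113),(308,97)])+.5)/4-.5
w=at_z('top',cr,.0963)[:,:2]; d=w[0]-w[1]; print(w,np.hypot(*d),np.degrees(np.arctan2(-d[0],d[1])))
a=np.radians(4.49);R=np.array([[np.cos(a),-np.sin(a)],[np.sin(a),np.cos(a)]])
t=np.array([.4913,.0324]); print(((w-t)@R*1e3).round(1), ((np.array([.4286,.0264])-t)@R*1e3).round(1))
E
```

```text
[[ 0.55426904  0.11408902]
 [ 0.56577531 -0.03865587]] 0.15317765776313477 4.3079543089033105
[[ 69.2  76.5]
 [ 68.7 -76.7]] [-63.   -1.1]
```

>>> play_rows:
  deltas:
    - [0,0,-0.02,0.0005,-0.006,0]
    - [0,0,-0.025,0.0005,-0.006,0]
    - [0,0,-0.02,0,0,0]
    - [0,0,-0.012,0,0,0]
    - [0,0,-0.008,0,0,0]
    - [0,0,0,0,0,0]
    - [0,0,0,0,0,0]

```text
clock: 5.3
tool_pos: [0.4293, 0.0271, 0.0539]
orientation: [-177.8, 0.0, -85.7]
force: [-0.1, -0.0, -3.2]
opening: 0.0117
gripper_force: 30.0
```

>>> play_rows:
  deltas:
    - [0,0,-0.0012,0,0,0]
    - [0,0,-0.0012,0,0,0]
    - [0,0,-0.0012,0,0,0]
    - [0,0,0,0,0,0]
    - [0,0,0,0,0,0]

```text
clock: 5.8
tool_pos: [0.4288, 0.0271, 0.0507]
orientation: [-177.8, 0.0, -85.7]
force: [0.5, 0.1, -3.4]
opening: 0.0115
gripper_force: 30.0
```

>>> play_rows:
  deltas:
    - [0,0,-0.0012,0,0,0]
    - [0,0,-0.0012,0,0,0]
    - [0,0,-0.0012,0,0,0]
    - [0,0,-0.0012,0,0,0]
    - [0,0,0,0,0,0]
    - [0,0,0,0,0,0]

```text
clock: 6.4
tool_pos: [0.4288, 0.0271, 0.0468]
orientation: [-177.8, 0.0, -85.7]
force: [-0.6, 0.0, -3.7]
opening: 0.012
gripper_force: 30.0
```

>>> play_rows:
  deltas:
    - [0,0,-0.0012,0,0,0]
    - [0,0,-0.0012,0,0,0]
    - [0,0,0,0,0,0]
    - [0,0,0,0,0,0]

```text
clock: 6.8
tool_pos: [0.4288, 0.027, 0.0449]
orientation: [-177.8, 0.0, -85.7]
force: [-0.2, 0.8, -3.3]
opening: 0.0119
gripper_force: 30.0
```

>>> play_rows:
  deltas:
    - [0,0,-0.0012,0,0,0]
    - [0,0,0,0,0,0]
    - [0,0,0,0,0,0]

```text
clock: 7.1
tool_pos: [0.4288, 0.0271, 0.0439]
orientation: [-177.8, 0.0, -85.7]
force: [-0.3, -1.0, -1.8]
opening: 0.0115
gripper_force: 30.0
```

>>> play_rows:
  deltas:
    - [0,0,-0.0008,0,0,0]
    - [0,0,0,0,0,0]
    - [0,0,0,0,0,0]

```text
clock: 7.4
tool_pos: [0.4289, 0.0271, 0.0434]
orientation: [-177.8, 0.0, -85.7]
force: [-0.3, 0.4, -1.8]
opening: 0.0118
gripper_force: 30.0
```

>>> play_rows:
  deltas:
    - [0,0,0,0,0,0]
    - [0,0,0,0,0,0]
    - [0,0,0,0,0,0]
  gripper: -0.6

```text
clock: 7.7
tool_pos: [0.4291, 0.0272, 0.0435]
orientation: [-177.8, 0.0, -85.6]
force: [-0.4, -0.5, -0.0]
opening: 0.0177
gripper_force: 0.0
```

>>> play_rows:
  deltas:
    - [0.002,0.00016,0,0,0,0]
    - [0.002,0.00016,0,0,0,0]
    - [0.002,0.00016,0,0,0,0]
    - [0,0,0,0,0,0]

```text
clock: 8.1
tool_pos: [0.4332, 0.0271, 0.0431]
orientation: [-177.9, -0.0, -85.7]
force: [-3.3, -0.8, 1.9]
opening: 0.0174
gripper_force: 1.3
```

>>> play_rows:
  deltas:
    - [0.0012,0.0001,0,0,0,0]
    - [0.0012,0.0001,0,0,0,0]
    - [0,0,0,0,0,0]
    - [0,0,0,0,0,0]

```text
clock: 8.5
tool_pos: [0.4359, 0.0278, 0.0434]
orientation: [-177.8, 0.0, -85.7]
force: [-1.0, -0.4, -0.8]
opening: 0.0173
gripper_force: 0.4
```

>>> play_rows:
  deltas:
    - [0.0012,0.0001,0,0,0,0]
    - [0.0012,0.0001,0,0,0,0]
    - [0,0,0,0,0,0]
    - [0,0,0,0,0,0]

```text
clock: 8.9
tool_pos: [0.4373, 0.0276, 0.0433]
orientation: [-177.9, 0.0, -85.7]
force: [-3.5, -0.3, 2.2]
opening: 0.0176
gripper_force: 1.7
```

>>> play_rows:
  deltas:
    - [0.0012,0.0001,0,0,0,0]
    - [0.0012,0.0001,0,0,0,0]
    - [0,0,0,0,0,0]
    - [0,0,0,0,0,0]

```text
clock: 9.3
tool_pos: [0.4399, 0.0282, 0.0434]
orientation: [-177.8, 0.0, -85.6]
force: [-2.1, -0.9, 0.3]
opening: 0.0179
gripper_force: 0.4
```

>>> play_rows:
  deltas:
    - [0.0012,0.0001,0,0,0,0]
    - [0.0012,0.0001,0,0,0,0]
    - [0,0,0,0,0,0]
    - [0,0,0,0,0,0]

```text
clock: 9.7
tool_pos: [0.4412, 0.028, 0.0433]
orientation: [-177.8, 0.0, -85.7]
force: [-4.2, -0.8, 2.4]
opening: 0.0172
gripper_force: 1.6
```

```bash
cat > st.py <<'E'
from m import *
import sys
b,d=snap('top',sys.argv[1]); P=cloud('top',d).reshape(-1,3)
a=np.radians(4.49);R=np.array([[np.cos(a),-np.sin(a)],[np.sin(a),np.cos(a)]])
col=b.reshape(-1,3).astype(int)
q=np.c_[(P[:,:2]-[.4913,.0324])@R,P[:,2]]
# plate pixels: bright, within region ahead of window; board-top strip reference
s=(abs(q[:,1])<.072)&(q[:,0]>0.01)&(q[:,0]<.12)&(q[:,2]<.05)
A=q[s]; C=col[s]; hi=C.min(1)>200
print('n',hi.sum(),'xmax',np.percentile(A[hi,0],[95,99]).round(4))
h=A[hi]; X=np.c_[h[:,0],h[:,1],np.ones(len(h))]; k=np.linalg.lstsq(X,h[:,2],rcond=None)[0]
print('tilt deg',np.degrees(k[:2]).round(2),'z at x=.06',(k[2]+.06*k[0]).round(4))
# profile of brightness along board x at y=+-0.06
for y in(.06,-.06):
    p=[]
    for x in np.arange(.04,.1,.002):
        w=R@[x,y]+[.4913,.0324]; c=camera_model('top'); v=np.array(c['world_to_cam'])@[*w,.02,1]; sl=v[:2]/v[2]; sl=sl*(1+c['k1']*(sl@sl))
        u=sl*c['fx']+[c['cx'],c['cy']]; p.append(cv2.getRectSubPix(b,(1,1),tuple(u.astype(float)))[0,0].mean())
    print(y,np.array(p).round().astype(int))
E
python3 st.py t2
```

```text
n 881 xmax [0.0811 0.0828]
tilt deg [-2.4  -0.29] z at x=.06 0.0205
0.06 [246 246 247 247 247 247 247 247 247 247 248 247 247 248 248 248 247 246
 243 233 220 208 200 199 199 201 200 195 184 159]
-0.06 [243 243 243 243 243 243 243 243 243 243 243 243 243 243 243 243 242 241
 237 230 219 210 204 203 202 202 200 195 184 163]
```

>>> play_rows:
  deltas:
    - [0.0012,0.0001,0,0,0,0]
    - [0.0012,0.0001,0,0,0,0]
    - [0,0,0,0,0,0]
    - [0,0,0,0,0,0]

```text
clock: 10.15
tool_pos: [0.4436, 0.0284, 0.0434]
orientation: [-177.8, 0.0, -85.7]
force: [-0.6, -0.8, 0.7]
opening: 0.0173
gripper_force: 0.7
```

>>> play_rows:
  deltas:
    - [0.0012,0.0001,0,0,0,0]
    - [0.0012,0.0001,0,0,0,0]
    - [0,0,0,0,0,0]
    - [0,0,0,0,0,0]

```text
clock: 10.55
tool_pos: [0.4451, 0.0284, 0.0433]
orientation: [-177.8, 0.0, -85.7]
force: [-3.5, -1.3, 2.1]
opening: 0.0176
gripper_force: 1.6
```

>>> play_rows:
  deltas:
    - [0.0012,0.0001,0,0,0,0]
    - [0.0012,0.0001,0,0,0,0]
    - [0,0,0,0,0,0]
    - [0,0,0,0,0,0]

```text
clock: 10.95
tool_pos: [0.4474, 0.0287, 0.0433]
orientation: [-177.8, 0.0, -85.7]
force: [-1.8, -0.3, -0.0]
opening: 0.0175
gripper_force: 0.8
```

```bash
python3 st.py t3; python3 - <<'E'
from m import *
P=np.load('pics/Pt0.npy').reshape(-1,3)
a=np.radians(4.49);R=np.array([[np.cos(a),-np.sin(a)],[np.sin(a),np.cos(a)]])
q=np.c_[(P[:,:2]-[.4913,.0324])@R,P[:,2]]
h=q[(abs(q[:,1])<.08)&(abs(q[:,0])<.09)&(q[:,2]<.05)]
k=np.linalg.lstsq(np.c_[h[:,:2],np.ones(len(h))],h[:,2],rcond=None)[0];print(np.degrees(k[:2]),k[2]+.06*k[0])
E
```

```text
n 920 xmax [0.0872 0.0891]
tilt deg [-1.09  0.08] z at x=.06 0.021
0.06 [246 246 247 247 247 247 247 248 248 248 248 247 247 247 248 248 248 248
 248 248 247 244 237 225 215 205 202 196 184 159]
-0.06 [243 243 243 243 243 244 244 244 244 244 244 244 244 244 243 243 243 243
 243 243 241 238 232 222 213 205 201 195 185 164]
[-0.19058424 -0.12722349] 0.011597615348812774
```

>>> play_rows:
  deltas:
    - [0.0012,0.0001,0,0,0,0]
    - [0.0012,0.0001,0,0,0,0]
    - [0,0,0,0,0,0]
    - [0,0,0,0,0,0]

```text
clock: 11.4
tool_pos: [0.4489, 0.0287, 0.0433]
orientation: [-177.8, 0.0, -85.7]
force: [-3.8, -0.8, 3.3]
opening: 0.0178
gripper_force: 1.7
```

>>> play_rows:
  deltas:
    - [0.0012,0.0001,0,0,0,0]
    - [0.0012,0.0001,0,0,0,0]
    - [0,0,0,0,0,0]
    - [0,0,0,0,0,0]

```text
clock: 11.8
tool_pos: [0.4513, 0.029, 0.0434]
orientation: [-177.8, 0.0, -85.7]
force: [-2.0, -0.7, 0.0]
opening: 0.0173
gripper_force: 0.9
```

>>> play_rows:
  deltas:
    - [0.0012,0.0001,0,0,0,0]
    - [0.0012,0.0001,0,0,0,0]
    - [0,0,0,0,0,0]
    - [0,0,0,0,0,0]

```text
clock: 12.2
tool_pos: [0.4529, 0.0291, 0.0433]
orientation: [-177.8, 0.0, -85.7]
force: [-2.6, -1.1, 2.3]
opening: 0.0175
gripper_force: 1.5
```

```bash
python3 st.py t4
```

```text
n 955 xmax [0.0921 0.0942]
tilt deg [-0.65 -0.17] z at x=.06 0.021
0.06 [246 246 246 246 247 247 247 247 247 247 248 247 247 248 248 248 248 248
 248 248 248 248 248 247 243 236 223 208 189 160]
-0.06 [244 244 244 244 244 244 244 244 244 244 244 244 244 244 243 243 243 243
 243 243 243 243 243 242 237 229 217 204 188 165]
```

>>> play_rows:
  deltas:
    - [0.0012,0.0001,0,0,0,0]
    - [0.0012,0.0001,0,0,0,0]
    - [0,0,0,0,0,0]
    - [0,0,0,0,0,0]

```text
clock: 12.65
tool_pos: [0.455, 0.0293, 0.0433]
orientation: [-177.8, 0.0, -85.7]
force: [-2.0, -1.3, 2.2]
opening: 0.0175
gripper_force: 1.1
```

>>> play_rows:
  deltas:
    - [0.0012,0.0001,0,0,0,0]
    - [0.0012,0.0001,0,0,0,0]
    - [0,0,0,0,0,0]
    - [0,0,0,0,0,0]

```text
clock: 13.05
tool_pos: [0.4568, 0.0294, 0.0433]
orientation: [-177.8, 0.0, -85.7]
force: [-2.4, -1.1, 2.1]
opening: 0.0175
gripper_force: 1.3
```

```bash
python3 st.py t5
```

```text
n 944 xmax [0.0939 0.0965]
tilt deg [0.72 0.15] z at x=.06 0.0216
0.06 [246 246 246 246 246 247 247 247 247 247 248 247 247 248 248 248 248 248
 248 248 248 248 248 248 248 247 242 230 210 171]
-0.06 [244 244 244 244 244 244 244 244 244 244 244 244 244 244 243 243 243 244
 244 243 244 244 244 244 243 242 237 225 205 173]
```

>>> play_rows:
  deltas:
    - [0.0012,0.0001,0,0,0,0]
    - [0.0012,0.0001,0,0,0,0]
    - [0,0,0,0,0,0]
    - [0,0,0,0,0,0]

```text
clock: 13.5
tool_pos: [0.4596, 0.03, 0.0435]
orientation: [-177.7, 0.0, -85.6]
force: [-0.2, -0.1, 0.3]
opening: 0.0176
gripper_force: 0.0
```

>>> play_rows:
  deltas:
    - [0.0012,0.0001,0,0,0,0]
    - [0.0012,0.0001,0,0,0,0]
    - [0,0,0,0,0,0]
    - [0,0,0,0,0,0]

```text
clock: 13.9
tool_pos: [0.4608, 0.0298, 0.0434]
orientation: [-177.8, 0.0, -85.6]
force: [-0.1, 0.3, -0.4]
opening: 0.0176
gripper_force: 0.0
```

```bash
python3 st.py t6
```

```text
n 924 xmax [0.0956 0.0982]
tilt deg [-0.48  0.06] z at x=.06 0.0165
0.06 [249 249 249 249 249 249 249 249 249 249 250 249 249 249 250 250 250 250
 250 250 250 250 250 250 250 250 249 245 236 204]
-0.06 [247 247 247 247 247 247 247 247 247 247 247 247 247 247 247 247 246 246
 246 247 247 247 247 247 247 247 246 242 230 203]
```

The plate dropped flat: its top is at z = 0.0165 and the push force is gone. I'll release it and go to the stamp.

>>> play_rows:
  deltas:
    - [0,0,0,0,0,0]
    - [0,0,0,0,0,0]
    - [0,0,0.01,0,0,0]
    - [0,0,0.02,0,0,0]
    - [0,0,0.04,-0.0005,0.006,0]
    - [0,0,0.06,-0.0005,0.006,0]
    - [0,0,0.03,0,0,0]
  gripper: -0.35

```text
clock: 14.65
tool_pos: [0.4622, 0.0302, 0.1757]
orientation: [-179.8, 0.1, -85.6]
force: [0.2, 0.4, -0.0]
opening: 0.0287
gripper_force: 0.0
```

>>> play_rows:
  deltas:
    - [0.002,0.025,0,0,0,0.04]
    - [0.002,0.045,0,0,0,0.04]
    - [0.002,0.05,0,0,0,0.04]
    - [0.002,0.05,0,0,0,0.04]
    - [0.002,0.05,0,0,0,0.04]
    - [0.002,0.05,0,0,0,0.04]
    - [0.002,0.05,0,0,0,0.04]
    - [0.002,0.04,0,0,0,0.04]
    - [0.002,0.032,0,0,0,0.035]
    - [0,0,0,0,0,0]
  gripper: 0.5

```text
clock: 15.65
tool_pos: [0.475, 0.3462, 0.1715]
orientation: [-180.0, -0.0, -21.4]
force: [-0.2, -1.2, -0.8]
opening: 0.0659
gripper_force: 0.0
```

>>> play_rows:
  deltas:
    - [0,0,0,0,0,0]
    - [0,0,0,0,0,0]

```text
clock: 15.85
tool_pos: [0.4747, 0.3425, 0.1715]
orientation: [180.0, 0.0, -21.8]
force: [-0.7, -0.2, 0.3]
opening: 0.0655
gripper_force: 0.0
```

```bash
python3 - <<'E'
from m import *
b,d=snap('top','t7'); a,_=snap('scene','s7'); o=get_obs();print(o['tool_pos'],o['orientation'],o['force'],o['opening'])
c=np.zeros((600,800,3),np.uint8)
c[:440,:400]=cv2.resize(b[180:290,280:380],None,fx=4,fy=4,interpolation=cv2.INTER_CUBIC)
c[:480,400:]=cv2.resize(a[150:330,250:400],(400,480),interpolation=cv2.INTER_CUBIC)
cv2.imwrite('pics/c4.png',c)
E
```

```text
[0.47490132 0.34239485 0.17167394] [-1.79989565e+02 -7.10464186e-04 -2.18457209e+01] [ 0.50096658 -0.49393195  0.62314901] 0.06582366560251729
```

View pics/c4.png

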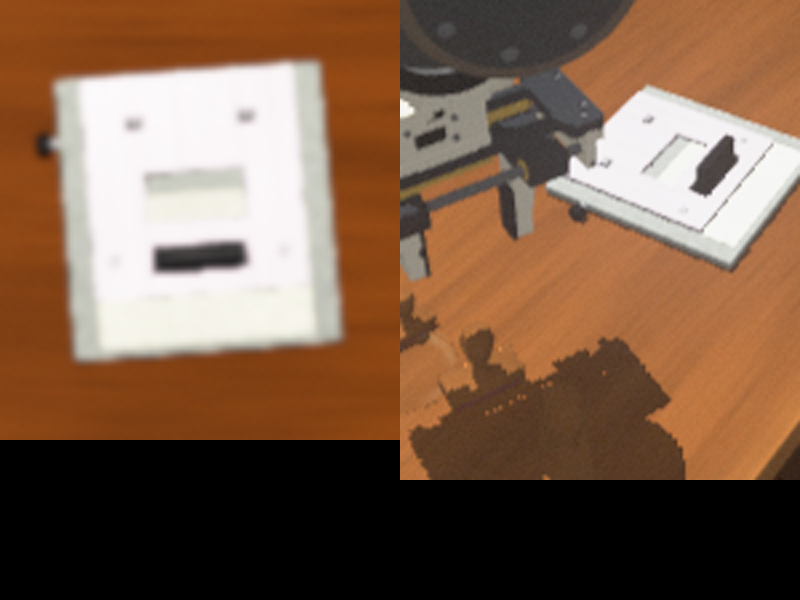

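>>> play_rows:
  deltas:
    - [0.0016,0.002,-0.03,0,0,0]
    - [0,0,-0.05,0,0,0]
    - [0,0,-0.04,0,0,0]
    - [0,0,-0.02,0,0,0]
    - [0,0,-0.012,0,0,0]
    - [0,0,0,0,0,0]
    - [0,0,0,0,0,0]

```text
clock: 16.65
tool_pos: [0.4767, 0.3451, 0.0507]
orientation: [-179.9, -0.0, -21.8]
force: [-0.1, -0.0, 0.8]
opening: 0.0657
gripper_force: 0.0
```

>>> play_rows:
  deltas:
    - [0,0,0,0,0,0]
    - [0,0,0,0,0,0]
    - [0,0,0,0,0,0]
    - [0,0,0,0,0,0]
    - [0,0,0,0,0,0]
    - [0,0,0,0,0,0]
  gripper: -1

```text
clock: 17.25
tool_pos: [0.4761, 0.3447, 0.0497]
orientation: [180.0, 0.0, -21.8]
force: [-1.5, -1.2, 1.2]
opening: 0.0246
gripper_force: 30.0
```

```bash
python3 - <<'E'
from m import *
cr=lambda L:np.array([280,180])+(np.array(L)+.5)/4-.5
W=np.array([(9.5,35.5),(9.5,-35.5),(-25.5,-35.5),(-25.5,35.5)])/1e3
w=at_z('top',cr([(144,173),(244,167),(247,216),(147,222)]),.017)[:,:2]
t,a,r=fit(W,w);print('plate by window',t,a,(r*1e3).round(1),'centre',w.mean(0))
w2=at_z('top',cr([(77,80),(293,65)]),.017)[:,:2]
print('far corners mid',w2.mean(0),np.linalg.norm(w2[0]-w2[1]),'pins',at_z('top',cr([(135,123),(246,115)]),.018)[:,:2].mean(0))
A=np.radians(4.49)
print('window from far edge',w2.mean(0)-.086*np.array([np.cos(A),np.sin(A)]))
E
```

```text
plate by window [0.51023193 0.03483307] 3.681777250759569 [0.1 0.1 0.1 0.1] centre [0.50224845 0.03431935]
far corners mid [0.58900618 0.04197802] 0.15428961972598834 pins [0.55576996 0.03804648]
window from far edge [0.50327012 0.0352455 ]
```

>>> play_rows:
  deltas:
    - [0,0,0.01,0,0,0]
    - [0,0,0.025,0,0,0]
    - [0,0,0.04,0,0,0]
    - [0,0,0.035,0,0,0]

```text
clock: 17.65
tool_pos: [0.4762, 0.3449, 0.1393]
orientation: [180.0, -0.0, -21.7]
force: [1.1, -0.3, 0.2]
opening: 0.0249
gripper_force: 30.0
```

>>> play_rows:
  deltas:
    - [0.0033,-0.02,0,0,0,0.0144]
    - [0.0033,-0.035,0,0,0,0.0144]
    - [0.0033,-0.045,0,0,0,0.0144]
    - [0.0033,-0.05,0,0,0,0.0144]
    - [0.0033,-0.05,0,0,0,0.0144]
    - [0.0033,-0.05,0,0,0,0.0144]
    - [0.0033,-0.05,0,0,0,0.0144]
    - [0.0033,-0.045,0,0,0,0.0144]
    - [0.0033,-0.028,0,0,0,0.0144]
    - [0.0033,-0.0148,0,0,0,0.0144]

```text
clock: 18.65
tool_pos: [0.5024, 0.0328, 0.1383]
orientation: [-180.0, -0.0, 4.2]
force: [-0.8, 0.2, -1.1]
opening: 0.0248
gripper_force: 30.0
```

>>> play_rows:
  deltas:
    - [0,0,-0.03,0,0,0]
    - [0,0,-0.03,0,0,0]
    - [0,0,-0.01,0,0,0]
    - [0,0,0,0,0,0]
    - [0,0,0,0,0,0]

```text
clock: 19.15
tool_pos: [0.5032, 0.035, 0.0825]
orientation: [180.0, -0.0, 4.2]
force: [-0.5, 0.0, -0.5]
opening: 0.0245
gripper_force: 30.0
```

```bash
python3 - <<'E'
from m import *
a,d=snap('scene','s8'); o=get_obs();print(o['tool_pos'],o['orientation'],o['force'])
P=cloud('scene',d); zc=o['tool_pos'][2]
q=P.reshape(-1,3); col=a.reshape(-1,3).astype(int)
m=(abs(q[:,0]-.503)<.06)&(abs(q[:,1]-.035)<.06)&(q[:,2]>zc-.055)&(q[:,2]<zc-.027)
h=q[m];print(m.sum(),h.min(0),h.max(0),cv2.minAreaRect((h[:,:2]*1000).astype(np.float32)))
cv2.imwrite('pics/c5.png',cv2.resize(a[120:260,300:440],(600,600),interpolation=cv2.INTER_CUBIC))
E
```

```text
[0.50331335 0.03505259 0.08279495] [-1.79986167e+02 -8.12457601e-02  4.19771701e+00] [ 0.45416138 -0.09187034  0.63379736]
327 [0.45095072 0.00134069 0.0279584 ] [0.51771225 0.07167652 0.05403192] ((486.2534484863281, 36.49305725097656), (66.68396759033203, 65.4871826171875), 5.226546764373779)
```

View pics/c5.png

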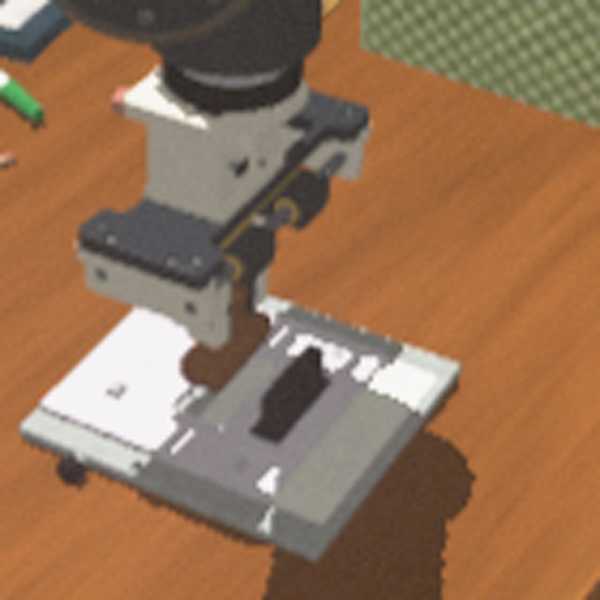

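The stamp is held upright above the window, with its foot near crop (225,355). The grip bar is contaminating the measurement, so I'll refit the foot without it.

```bash
python3 - <<'E'
from m import *
q=cloud('scene',np.load('pics/s8.npy')).reshape(-1,3); zc=.0828
for lo,hi in((-.055,-.03),(-.052,-.036)):
    m=(abs(q[:,0]-.503)<.027)&(abs(q[:,1]-.035)<.05)&(q[:,2]>zc+lo)&(q[:,2]<zc+hi)
    h=q[m];print(m.sum(),h.min(0).round(4),h.max(0).round(4),cv2.minAreaRect((h[:,:2]*1000).astype(np.float32)))
# fit y-side face line? print boundary profile
for y in np.arange(0,.075,.008):
    s=h[abs(h[:,1]-y)<.004]
    if len(s): print(y.round(3),len(s),s[:,0].min().round(4),s[:,0].max().round(4))
E
```

```text
202 [0.4881 0.0045 0.031 ] [0.5177 0.0717 0.0515] ((504.65045166015625, 38.1612434387207), (29.031774520874023, 65.86470031738281), 4.176824569702148)
76 [0.4881 0.0057 0.031 ] [0.5153 0.0717 0.0468] ((493.70440673828125, 41.891658782958984), (67.68083190917969, 25.674766540527344), 71.73306274414062)
0.008 4 0.493 0.4953
0.016 5 0.4922 0.4948
0.024 5 0.4914 0.495
0.032 6 0.491 0.4932
0.04 4 0.491 0.4936
0.048 6 0.4905 0.5044
0.056 7 0.4893 0.4912
0.064 31 0.4881 0.5153
0.072 8 0.4955 0.5114
```

>>> play_rows:
  deltas:
    - [0.0008,-0.0008,-0.006,0,0,0]
    - [0,0,-0.006,0,0,0]
    - [0,0,-0.003,0,0,0]
    - [0,0,0,0,0,0]
    - [0,0,0,0,0,0]

```text
clock: 19.7
tool_pos: [0.5032, 0.034, 0.0697]
orientation: [180.0, 0.0, 4.2]
force: [-0.1, 0.1, 0.6]
opening: 0.025
gripper_force: 30.0
```

>>> play_rows:
  deltas:
    - [0,0,-0.0013,0,0,0]
    - [0,0,-0.0013,0,0,0]
    - [0,0,-0.0013,0,0,0]
    - [0,0,0,0,0,0]
    - [0,0,0,0,0,0]

```text
clock: 20.2
tool_pos: [0.5032, 0.034, 0.0666]
orientation: [180.0, 0.0, 4.2]
force: [-0.6, 0.6, -0.1]
opening: 0.0246
gripper_force: 30.0
```

>>> play_rows:
  deltas:
    - [0,0,-0.0012,0,0,0]
    - [0,0,0,0,0,0]
    - [0,0,0,0,0,0]

```text
clock: 20.5
tool_pos: [0.5032, 0.034, 0.0656]
orientation: [180.0, 0.0, 4.2]
force: [-0.1, 0.6, -0.9]
opening: 0.0251
gripper_force: 30.0
```

>>> play_rows:
  deltas:
    - [0,0,-0.0012,0,0,0]
    - [0,0,0,0,0,0]
    - [0,0,0,0,0,0]

```text
clock: 20.8
tool_pos: [0.5032, 0.034, 0.0646]
orientation: [180.0, 0.0, 4.2]
force: [0.2, 1.2, -0.8]
opening: 0.0248
gripper_force: 30.0
```

>>> play_rows:
  deltas:
    - [0,0,-0.0012,0,0,0]
    - [0,0,0,0,0,0]
    - [0,0,0,0,0,0]

```text
clock: 21.1
tool_pos: [0.5032, 0.034, 0.0637]
orientation: [180.0, 0.0, 4.2]
force: [-0.4, 0.0, -1.2]
opening: 0.0246
gripper_force: 30.0
```

>>> play_rows:
  deltas:
    - [0,0,-0.0006,0,0,0]
    - [0,0,0,0,0,0]
    - [0,0,0,0,0,0]

```text
clock: 21.4
tool_pos: [0.5032, 0.034, 0.0632]
orientation: [180.0, -0.0, 4.2]
force: [-0.6, 0.0, -1.4]
opening: 0.0246
gripper_force: 30.0
```

>>> play_rows:
  deltas:
    - [0,0,-0.0007,0,0,0]
    - [0,0,0,0,0,0]
    - [0,0,0,0,0,0]

```text
clock: 21.7
tool_pos: [0.5032, 0.034, 0.0627]
orientation: [180.0, 0.0, 4.2]
force: [-0.8, 0.2, -0.6]
opening: 0.0245
gripper_force: 30.0
```

>>> play_rows:
  deltas:
    - [0,0,-0.0007,0,0,0]
    - [0,0,0,0,0,0]
    - [0,0,0,0,0,0]

```text
clock: 22.0
tool_pos: [0.5032, 0.034, 0.0621]
orientation: [-180.0, 0.0, 4.2]
force: [-0.0, 0.3, 0.1]
opening: 0.0244
gripper_force: 30.0
```

>>> play_rows:
  deltas:
    - [0,0,-0.0006,0,0,0]
    - [0,0,0,0,0,0]
    - [0,0,0,0,0,0]

```text
clock: 22.3
tool_pos: [0.5033, 0.034, 0.0617]
orientation: [180.0, -0.0, 4.2]
force: [0.3, -0.7, -0.4]
opening: 0.0246
gripper_force: 30.0
```

>>> play_rows:
  deltas:
    - [0,0,-0.0006,0,0,0]
    - [0,0,0,0,0,0]
    - [0,0,0,0,0,0]

```text
clock: 22.6
tool_pos: [0.5035, 0.0339, 0.0616]
orientation: [180.0, -0.0, 4.2]
force: [-0.9, -2.0, 4.9]
opening: 0.0247
gripper_force: 30.0
```

>>> play_rows:
  deltas:
    - [0,0,-0.0006,0,0,0]
    - [0,0,0,0,0,0]
    - [0,0,0,0,0,0]

```text
clock: 22.9
tool_pos: [0.5037, 0.0338, 0.0614]
orientation: [180.0, -0.1, 4.2]
force: [-1.3, -3.6, 9.4]
opening: 0.0244
gripper_force: 30.0
```

>>> play_rows:
  deltas:
    - [0,0,0.0008,0,0,0]
    - [0,0,0,0,0,0]
    - [0,0,0,0,0,0]

```text
clock: 23.2
tool_pos: [0.5034, 0.0339, 0.0615]
orientation: [180.0, -0.0, 4.2]
force: [-1.0, -1.8, 6.7]
opening: 0.0241
gripper_force: 30.0
```

>>> play_rows:
  deltas:
    - [0,0,0,0,0,0]
    - [0,0,0,0,0,0]
    - [0,0,0,0,0,0]
    - [0,0,0,0,0,0]
    - [0,0,0.01,0,0,0]
    - [0,0,0.02,0,0,0]
    - [0,0,0.05,0,0,0]
    - [0,0,0.05,0,0,0]
    - [0,0,0,0,0,0]
  gripper: 0.3

```text
clock: 24.1
tool_pos: [0.5064, 0.035, 0.1714]
orientation: [-179.9, -0.5, 4.2]
force: [0.8, 0.7, -0.8]
opening: 0.057
gripper_force: 0.0
```

>>> play_rows:
  deltas:
    - [0,0.05,0.02,0,0,0]
    - [0,0.06,0,0,0,0]
    - [0,0.06,0,0,0,0]
    - [0,0.06,0,0,0,0]
    - [0,0.06,0,0,0,0]
    - [0,0.06,0,0,0,0]
    - [0,0,0,0,0,0]

```text
clock: 24.8
tool_pos: [0.5033, 0.3191, 0.1813]
orientation: [-180.0, -0.1, 4.4]
force: [0.2, -0.3, -0.1]
opening: 0.0572
gripper_force: 0.0
```

```bash
python3 - <<'E'
from m import *
b,d=snap('top','t9'); a,e=snap('scene','s9'); o=get_obs();print(o['tool_pos'],o['force'])
c=np.zeros((440,800,3),np.uint8)
c[:440,:400]=cv2.resize(b[180:290,280:380],None,fx=4,fy=4,interpolation=cv2.INTER_CUBIC)
c[:400,400:]=cv2.resize(a[140:270,290:420],(400,400),interpolation=cv2.INTER_CUBIC)
cv2.imwrite('pics/c6.png',c)
q=cloud('scene',e).reshape(-1,3)
h=q[(abs(q[:,0]-.505)<.035)&(abs(q[:,1]-.036)<.05)&(q[:,2]>.024)]
print('top z',np.percentile(h[:,2],98),'knob',h[h[:,2]>.065].mean(0)); f=h[h[:,2]<.033]; print(cv2.minAreaRect((f[:,:2]*1000).astype(np.float32)),np.percentile(f[:,2],[50,90]))
E
```

```text
[0.50267074 0.31500475 0.18098635] [ 0.14995848 -0.16274418 -0.47539809]
top z 0.07772436674438919 knob [0.50260808 0.03876196 0.07294318]
((505.57568359375, 35.27429962158203), (29.24705696105957, 68.15262603759766), 4.237270355224609) [0.02761127 0.0296379 ]
```

View pics/c6.png

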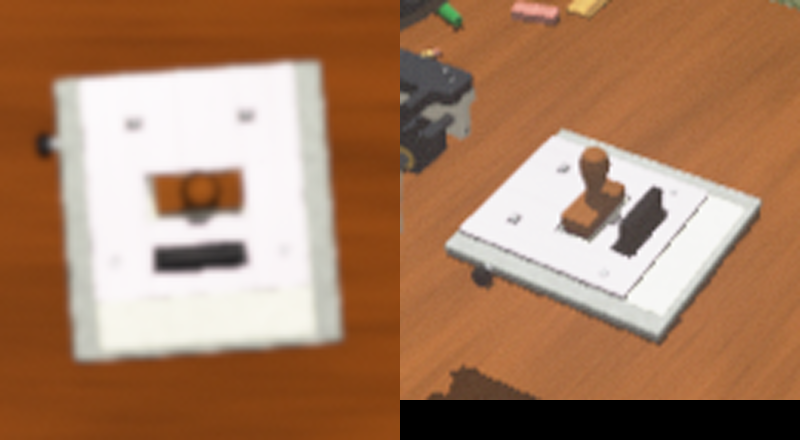

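The stamp stands upright inside the window: foot at crop (197,192), window (144–246, 170–220), foot top at about z = 0.030 as expected. The plate is flat with its pins through the slots, and the arm is clear.

```bash
python3 -c "
from plant import *
print(close_job())"
```

```text
the job is handed in; nothing more can be done
None
```

I handed the job in at about 25 s on the robot's clock: the plate is flat on the board with its slots over both pins, the middle-sized stamp stands upright in the window, and the gripper is clear; `close_job()` returned no verdict.

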